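# Sort out mixed-up canister lids and press them home

## Task

The lids of the three white canisters have been mixed up and none is shut. Put the two round lids on the round canisters they fit (the wide one is sitting on the slim canister), and press all three lids, the square one too, straight down until each lies fully home on its canister's rim with no gasket showing. Leave the canisters standing where they are, leave the mill, tin and spice jar alone, and let go of everything.

Things in the scene. Friction and masses are not known exactly. Their poses are not given: they have to be found in the camera images.
- wide_canister: White ceramic round canister, 100 mm diameter, rim 90 mm high, open at the start. Loose, 1.2 kg, in a back row, any order. Origin: centre of underside, z up. A black gasket lip in the mouth stands 10 mm over the rim until pushed down with its lid (about 10 N); it stays down. Its lid, when home, has its origin 76 mm above this origin. Inside the gasket the mouth is 81 mm wide.
- slim_canister: White ceramic round canister, 74 mm diameter, rim 130 mm high; the wide lid starts on its gasket. Loose, 1.2 kg, in a back row, any order. Origin: centre of underside, z up. A black gasket lip in the mouth stands 10 mm over the rim until pushed down with its lid (about 10 N); it stays down. Its lid, when home, has its origin 116 mm above this origin. Inside the gasket the mouth is 57 mm wide.
- square_canister: White ceramic square canister, 90 x 90 mm, rim 110 mm high; its own lid sits in its mouth but 10 mm proud, on the gasket. Loose, 1.2 kg, in a back row, any order. Origin: centre of underside, z up. A black gasket lip in the mouth stands 10 mm over the rim until pushed down with its lid (about 10 N); it stays down. Its lid, when home, has its origin 96 mm above this origin.
- wide_lid: Pale wooden round lid of the wide canister. At the start it rests on the slim canister, plug underside 140 mm above the worktop. Origin: centre of the plug's underside, z up. From z = 0 to 14 mm a plug that enters the mouth, from 14 to 24 mm the flange, from 24 to 56 mm an upright round knob 29 mm in diameter. Plug 74 mm (chamfered), flange 104 mm in diameter. About 0.11 kg.
- slim_lid: Pale wooden round lid of the slim canister. At the start it stands on its plug on the worktop, knob up, in a front row with the mill, tin and spice jar. Origin: centre of the plug's underside, z up. From z = 0 to 14 mm a plug that enters the mouth, from 14 to 24 mm the flange, from 24 to 56 mm an upright round knob 29 mm in diameter. Plug 51 mm (chamfered), flange 78 mm in diameter. About 0.11 kg.
- square_lid: Pale wooden square lid, at the start on the square canister and 10 mm proud. Origin: centre of the plug's underside, z up. From z = 0 to 14 mm a plug that enters the mouth, from 14 to 24 mm the flange, from 24 to 56 mm a bar handle 60 mm long (along the lid's x) and 18 mm wide. Plug 64 mm square, flange 94 mm square.
- mill: Bystander: wooden pepper mill, 58 mm diameter, 150 mm tall, loose. Origin: centre of its underside.
- tin: Bystander: low tin, 86 mm diameter, 40 mm tall, loose. Origin: centre of its underside.
- spice_jar: Bystander: glass spice jar with dark cap, 44 mm diameter, 105 mm tall, loose. Origin: centre of its underside.

How it is judged:
By the outcome, as a careful person would: the job done as asked, in the order asked, and still so for the second after the job is handed in, with the robot touching nothing.
It also fails if it takes over 61 s, if anything falls off the work surface, if the arm or the gripper's body presses on something with over 40 N, if the wrist force passes 120 N, or if a joint passes its speed limit or range.

## Robot

A 7-joint arm with a two-finger parallel gripper is mounted at the origin on a cart in front of the work surface, level with it; the furniture and walls round the work are solid. World frame = base frame: x ahead of the robot, y to its left, z up, the work surface at z = 0. Lengths are in m, angles in rad, forces in N, time in s.
With the tool pointing down it reaches from about 0.4 to 0.85 m from the base axis. Payload 10.4 kg.
Tool frame: the origin (TCP) lies midway between the tips of the shut fingers; the grasp point (between the pads) lies 19 mm behind it; z points along the fingers, y is the line along which they close (so a half turn about z gives the same grasp; the last joint's range is limited). The gripper opens to 87 mm and grips with 3 to 60 N. Pads are 19 mm wide; open, the fingers measure 117 mm over their backs; the gripper's body (75 mm by 190 mm) begins 51 mm behind the grasp point.
Start: joints at [-1.153, 0.332, -0.065, 1.46, 0.022, 1.35, -0.088], TCP at [0.267, 0.565, 0.223] pointing down, gripper open.
Joint ranges: [-2.6, 2.6], [-0.5, 2.12], [-1.47, 1.34], [0.16, 2.42], [-1.27, 4.41], [0.06, 2.06], [-2.6, 2.6]. Speed limits (rad/s): [2.22, 2.22, 2.79, 2.79, 3.14, 3.14, 3.14].

## Interface

Orientations are given as a unit quaternion [x, y, z, w].
In Python, from bench import r gives the robot as it stands.
- The arm moves only by the tool arm_command, never from a script. Its argument "moves" is one flat list of numbers, 4 for each row, row after row: the shift along the tool's x, y, z in cm, then the turn about the tool's z in degrees. A call has 1 to 12 rows; each row shifts and turns the commanded pose from where the row before left it, along the tool's axes as they then stand; what a row does not reach is not made up. A row lasts 1/12 s, in which the tool goes at most 41.7 mm and 7.16 degrees, less where a joint would pass 70% of its speed; a pose out of reach is approached as far as the arm can. A call with a gripper value outside its range is refused whole. "fingers" is the opening in per cent of the stroke, from 0 (shut) to 100 (fully open), set as the call begins (left out, the last holds). The fingers move at their own pace and stop on an object; "squeeze" is the grip in N (left out, the last holds). Time passes only in rows, so rows that do not move let the fingers close. It gives the time, the measured TCP pose, the force, the opening and the grip force at its end, in the units of the state.
- r.read_state(): the state, without advancing time (a new reading comes with each control period).
- r.camera(name): name is "scene" or "top" or "wrist"; returns the picture (400x640x3 uint8, red, green, blue); there is no depth.
- r.camera_info(name): a dict with "fx", "fy", "cx", "cy" (pixels), "origin" and "attitude" of the camera in the world. Camera axes: x right, y up, looking along -z (the intrinsics and any distortion apply to the point x, -y, -z); pixel columns grow to the right and rows downward; lengths in m; the calibration is good to about 2 mm. A picture is of the moment at which its call begins: read the wrist's pose just before it. camera_info takes no time and is no camera call; for the wrist camera it gives the pose at the moment of the call.
- r.close_job(): hands the job in; it is judged then, once.
The state is a dict: "time": time; "joint_positions": joint angles; "joint_vel": joint speeds; "joint_torque": joint torques, N m; "ee_pos": TCP position; "eef_rot": TCP orientation; "ft_force": force on the tool from outside, world axes, zero at the start; "torque": the same for the moment, N m; "width": finger opening in m; "grip_force": force on a finger pad.
Only numpy, scipy, OpenCV 4.12 (cv2) and the standard library are available. Lean on these libraries where they do the work, as an engineer would, in place of code of your own. Each camera call takes 0.05 s, during which the arm holds its last target. There are 200 camera calls.

## Working session

There is one attempt and no reset: what is moved stays moved. The work goes in short steps, Python scripts to look and compute and a tool call to move; the robot and the scene stay as the last step left them, time stands still between calls to the robot, and variables do not carry over. Pictures are saved under pics/ and viewed, at most 10 in all, crops included, and the job is handed in when it is done.

Besides the shell and the picture viewer there is one more tool, called after "Call:" by a JSON object that holds its "name" and its "arguments", one argument or row to a line. arm_command: Moves the arm, as the interface text tells. Its arguments: {"type":"object","properties":{"moves":{"type":"array"},"fingers":{"type":"number"},"squeeze":{"type":"number"}},"required":["moves"]}

```bash
mkdir -p pics; ls
python3 - <<'E'
from bench import r
import cv2,numpy as np
s=r.read_state();print(s['time'],s['ee_pos'],s['eef_rot'],s['ft_force'],s['width'])
for n in('scene','top','wrist'):
    i=r.camera_info(n);print(n,i)
    p=r.camera(n);cv2.imwrite(f'pics/{n}0.png',p[...,::-1])
E
```

```text
pics
0.0 [0.26650329 0.56491363 0.22174299] [ 2.18600491e-01  9.75814183e-01 -7.01967723e-04 -1.12771282e-04] [0.12667587 1.08324948 0.30649838] 0.08711108863878811
scene {'fx': 381.1504718520852, 'fy': 381.1504718520852, 'cx': 321.24242492949816, 'cy': 201.68879710784387, 'origin': array([-0.12289474,  0.60002303,  0.51634008]), 'attitude': array([-0.24333852,  0.44765923,  0.75070556, -0.42051009])}
top {'fx': 392.15955845380154, 'fy': 392.15955845380154, 'cx': 322.12238285981874, 'cy': 200.18905484636812, 'origin': array([0.46239695, 0.20157658, 0.96929313]), 'attitude': array([-0.01165416,  0.01937054,  0.71330151, -0.70049262])}
wrist {'fx': 337.9281513339087, 'fy': 337.9281513339087, 'cx': 318.0867632175402, 'cy': 198.38253540311058, 'origin': array([0.20737662, 0.59320204, 0.38416167]), 'attitude': array([-0.10348185, -0.06484612,  0.5317112 ,  0.83807499])}
```

View pics/scene0.png

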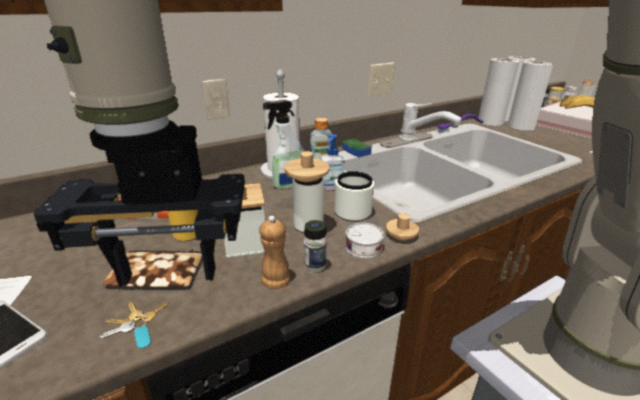

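View pics/top0.png

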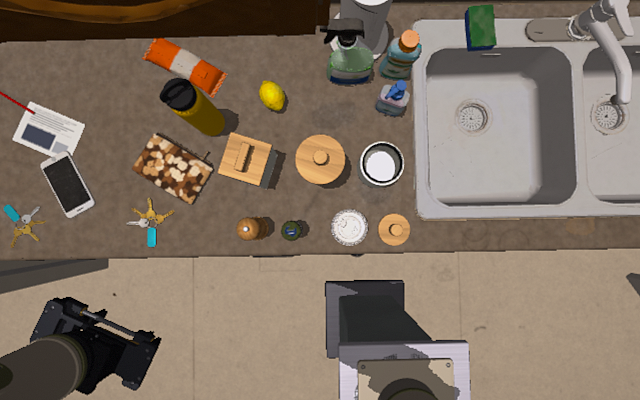

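The pictures show: in the top view, the square lid at (247,160), the wide lid on the slim canister at (320,159), and the open wide canister at (382,164). The front row has the mill at (249,229), jar at (291,230), tin at (349,227) and slim lid at (395,230).

```bash
cat > h.py <<'E'
import cv2,numpy as np
from scipy.spatial.transform import Rotation as R
def cast(i,uv,z):
    uv=np.atleast_2d(uv).astype(float)
    d=np.c_[(uv[:,0]-i['cx'])/i['fx'],-(uv[:,1]-i['cy'])/i['fy'],-np.ones(len(uv))]
    d=R.from_quat(i['attitude']).apply(d);o=np.array(i['origin'])
    return o+d*((z-o[2])/d[:,2])[:,None]
def proj(i,p):
    q=R.from_quat(i['attitude']).inv().apply(np.atleast_2d(p)-i['origin'])
    return np.c_[i['cx']+i['fx']*q[:,0]/-q[:,2],i['cy']-i['fy']*q[:,1]/-q[:,2]]
def circ(P):
    A=np.c_[2*P[:,:2],np.ones(len(P))];s=np.linalg.lstsq(A,(P[:,:2]**2).sum(1),rcond=None)[0]
    return s[:2],np.sqrt(s[2]+s[:2]@s[:2])
def blob(m,c):
    cs,_=cv2.findContours(m.astype(np.uint8),cv2.RETR_EXTERNAL,cv2.CHAIN_APPROX_NONE)
    cs=[k for k in cs if cv2.pointPolygonTest(k,(float(c[0]),float(c[1])),False)>=0]
    return max(cs,key=cv2.contourArea)[:,0] if cs else None
def wood(p):
    h=cv2.cvtColor(p,cv2.COLOR_RGB2HSV);return (h[...,0]>8)&(h[...,0]<24)&(h[...,1]>70)&(h[...,2]>120)
E
python3 - <<'E'
from h import *
from bench import r
i=r.camera_info('top');p=cv2.imread('pics/top0.png')[...,::-1].copy()
w=wood(p)
for n,c,z in(('wide_lid',(335,170),.164),('slim_lid',(403,238),.024),('sq',(262,170),.13),('mill',(249,229),.14)):
    b=blob(cv2.morphologyEx(w.astype(np.uint8),cv2.MORPH_CLOSE,np.ones((5,5))),c)
    if b is None:print(n,None);continue
    P=cast(i,b,z);print(n,*circ(P),b.min(0),b.max(0))
    if n=='sq':
        rc=cv2.minAreaRect((P[:,:2]*1000).astype(np.float32));print(rc)
g=p.max(2)
for n,c,z in(('slotdark',(382,164),.1),):
    h=cv2.cvtColor(p,cv2.COLOR_RGB2HSV)
    b=blob((h[...,1]<50)&(h[...,2]>170),c);P=cast(i,b,.09) if b is not None else None
    print(b.min(0),b.max(0),circ(P))
cv2.imwrite('pics/crop.png',cv2.resize(p[120:265,190:430,::-1],None,fx=3.3,fy=3.3,interpolation=cv2.INTER_CUBIC))
E
```

```text
wide_lid [0.58536223 0.20591048] 0.058470790296023846 [280 129] [350 188]
slim_lid [0.43091165 0.02071538] 0.05077308142289475 [367 208] [419 249]
sq [0.59512405 0.4169846 ] 0.12464452223390698 [131  99] [302 244]
((605.6481323242188, 401.0167236328125), (244.46109008789062, 373.87945556640625), 28.555339813232422)
mill [0.44131421 0.3539733 ] 0.02223434949146706 [233 218] [256 239]
[366 151] [394 180] (array([0.57591945, 0.05887459]), np.float64(0.03246362370054115))
```

View pics/crop.png

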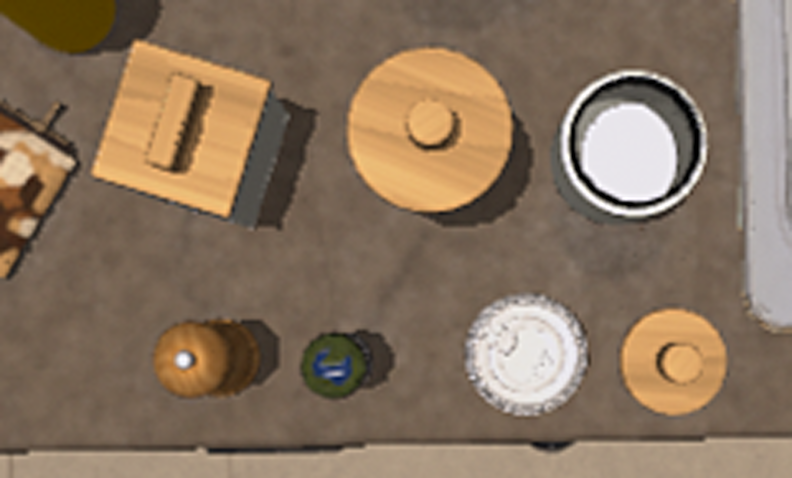

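The crop shows all the tops clearly, with the square lid turned about 15°. I'll tighten the masks.

```bash
cat >> h.py <<'E'
def wood2(p):
    h=cv2.cvtColor(p,cv2.COLOR_RGB2HSV);return ((h[...,0]>8)&(h[...,0]<24)&(h[...,1]>90)&(h[...,2]>165)).astype(np.uint8)
E
python3 - <<'E'
from h import *
from bench import r
i=r.camera_info('top');p=cv2.imread('pics/top0.png')[...,::-1].copy()
w=cv2.morphologyEx(wood2(p),cv2.MORPH_CLOSE,np.ones((3,3)))
for n,c,z in(('wide_lid',(335,170),.164),('slim_lid',(403,238),.024),('sq',(262,170),.13)):
    b=blob(w,c)
    P=cast(i,b,z);print(n,*circ(cast(i,cv2.convexHull(b)[:,0],z)),b.min(0),b.max(0))
    if n=='sq':
        rc=cv2.minAreaRect((P[:,:2]*1000).astype(np.float32));print(rc)
h=cv2.cvtColor(p,cv2.COLOR_RGB2HSV)
d=np.zeros(p.shape[:2],np.uint8);d[135:195,355:410]=(h[135:195,355:410,2]<45)
b=np.argwhere(d)[:,::-1];hl=cv2.convexHull(b.astype(np.int32))[:,0]
print('gasket',circ(cast(i,hl,.1)),hl.min(0),hl.max(0))
for n,c,z,rr in(('mill',(246,229),.15,20),('tin',(349,227),.04,30)): print(n,cast(i,c,z))
s=r.read_state();e=s['ee_pos'];q=R.from_quat(s['eef_rot'])
t=cast(i,(320.5,157),.196)[0];print('wide knob top',t)
E
```

```text
wide_lid [0.58313066 0.19581263] 0.05116994999741871 [295 135] [344 183]
slim_lid [0.43082464 0.01940662] 0.03788829620243932 [378 214] [409 245]
sq [0.59294021 0.35847013] 0.05989437280550215 [218 132] [271 185]
((592.0732421875, 357.7294006347656), (93.322509765625, 92.66887664794922), 71.83906555175781)
gasket (array([0.57925153, 0.05570927]), np.float64(0.045304066924294416)) [363 143] [401 185]
mill [[0.44113707 0.3517487  0.15      ]]
tin [[0.43846602 0.1286196  0.04      ]]
wide knob top [0.58206214 0.19446834 0.196     ]
```

Call:
{"name": "arm_command", "arguments": {
  "moves": [0,0,-0.5,-6.3,0,0,-0.5,-6.3,0,0,-0.5,-6.3,0,0,-0.5,-6.4,-1.5,-1.8,0,0,-2.1,-2.5,0,0,-2.1,-2.5,0,0,-2.1,-2.5,0,0,-2.1,-2.5,0,0,-2.1,-2.5,0,0,-2.1,-2.5,0,0,-2.1,-2.5,0,0],
  "fingers": 75,
  "squeeze": 30
}}

```text
time: 1.15
ee_pos: [0.4295, 0.3709, 0.2424]
eef_rot: [-0.0, 1.0, -0.0, -0.0]
ft_force: [-0.1, 0.4, 0.5]
width: 0.0652
grip_force: 0.0
```

Call:
{"name": "arm_command", "arguments": {
  "moves": [-1.9,-2.2,0,0,-1.9,-2.2,0,0,-1.9,-2.2,0,0,-1.9,-2.2,0,0,-1.9,-2.2,0,0,-1.9,-2.2,0,0,-1.9,-2.2,0,0,-1.0,-1.2,0,0,-1.0,-1.1,0,0,0,0,0,0,0,0,0,0]
}}

```text
time: 2.07
ee_pos: [0.5819, 0.1952, 0.2421]
eef_rot: [0.0, 1.0, -0.0, -0.0]
ft_force: [-0.3, 0.7, 0.2]
width: 0.065
grip_force: 0.0
```

Run:
```python
from h import *
from bench import r
s=r.read_state();print(s['time'],s['ee_pos'],s['eef_rot'],s['ft_force'])
i=r.camera_info('wrist');p=r.camera('wrist');cv2.imwrite('pics/w1.png',p[...,::-1])
e=s['ee_pos'];print(proj(i,[e,[.583,.196,.196],[.583,.196,.164]]))
```

```text
2.0667 [0.58190528 0.19516979 0.24214684] [ 2.69745088e-04  9.99999903e-01 -8.87570095e-05 -3.37793594e-04] [-0.34504682  0.70535653  0.17258719]
[[318.12623885 245.61090772]
 [319.41498352 220.25723827]
 [319.25710707 207.05729904]]
```

View pics/w1.png

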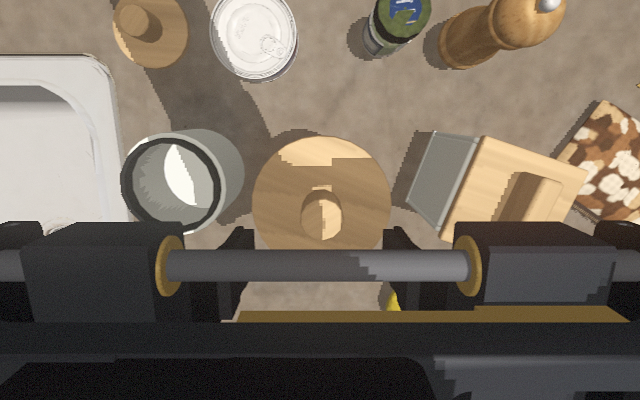

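The wrist view shows the wide lid's knob at about (321,214), within 2 mm of the estimate. The open wide canister's rim is around (171,182). Descending.

Call:
{"name": "arm_command", "arguments": {
  "moves": [0,0.2,1.5,0,0,0,1.5,0,0,0,1.5,0,0,0,1.5,0,-0.1,0,1.0,0,0,0,0.4,0,0,0,0,0,0,0,0,0]
}}

```text
time: 2.78
ee_pos: [0.583, 0.1981, 0.1692]
eef_rot: [-0.001, 1.0, 0.0, 0.0]
ft_force: [-0.4, -0.8, 0.9]
width: 0.0652
grip_force: 0.0
```

Call:
{"name": "arm_command", "arguments": {
  "moves": [0,0,0,0,0,0,0,0,0,0,0,0,0,0,0,0,0,0,0,0,0,0,0,0,0,0,0,0],
  "fingers": 0,
  "squeeze": 30
}}

```text
time: 3.37
ee_pos: [0.583, 0.1974, 0.1686]
eef_rot: [-0.0, 1.0, -0.0, 0.0]
ft_force: [-0.4, 0.2, 1.2]
width: 0.028
grip_force: 30.0
```

Call:
{"name": "arm_command", "arguments": {
  "moves": [0,0,-0.3,0,0,0,-0.5,0,0,0,-1,0,0,0,-1.2,0,0,-2,0,0,0,-3,0,0,0,-3,0,0,0,-3,0,0,0.4,-2,0,0,0,-1.1,0,0,0,0,0,0,0,0,0,0]
}}

```text
time: 4.37
ee_pos: [0.5794, 0.0575, 0.1993]
eef_rot: [-0.0, 1.0, 0.001, 0.0]
ft_force: [-0.1, 1.1, -0.9]
width: 0.0281
grip_force: 30.0
```

Run:
```python
from h import *
from bench import r
s=r.read_state();print(s['time'],s['ee_pos'],s['eef_rot'],s['ft_force'],s['width'])
i=r.camera_info('wrist');p=r.camera('wrist')
it=r.camera_info('top');t=r.camera('top')
sc=r.camera('scene')
cv2.imwrite('pics/w2r.png',p[...,::-1]);cv2.imwrite('pics/t2r.png',t[...,::-1]);cv2.imwrite('pics/s2r.png',sc[...,::-1])
out=np.vstack([p[0:260],np.hstack([t[110:270,220:440],np.zeros((160,20,3),np.uint8),sc[120:280,240:640]])])
cv2.imwrite('pics/m2.png',out[...,::-1])
```

```text
4.3667 [0.57940827 0.05753134 0.19928601] [-4.80089331e-04  9.99999641e-01  5.15085158e-04  4.72186718e-04] [-0.05089939  1.11006026 -0.90420319] 0.028108786404670377
```

View pics/m2.png

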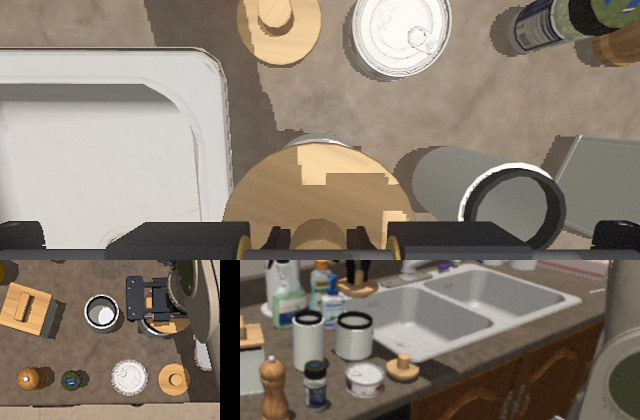

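The wide lid is held over the wide canister. The slim gasket is now visible in top view near (322,203−ish); I'll fit the held lid, the slim gasket and a cross-check of the wide gasket from w1.

```bash
cat >> h.py <<'E'
def dark(p,i,c,z,rad,lim=45,show=True):
    # convex hull of dark gasket pixels near expected centre c
    q=proj(i,[[c[0]+rad*np.cos(a),c[1]+rad*np.sin(a),z] for a in np.linspace(0,6.3,40)])
    m=np.zeros(p.shape[:2],np.uint8);cv2.fillConvexPoly(m,q.astype(np.int32),1)
    m&=(p.max(2)<lim).astype(np.uint8)
    n,l,st,_=cv2.connectedComponentsWithStats(m)
    k=1+np.argmax(st[1:,4]);hl=cv2.convexHull(np.argwhere(l==k)[:,::-1].astype(np.int32))[:,0]
    return circ(cast(i,hl,z)),st[k]
E
python3 - <<'E'
from h import *
from bench import r
it=r.camera_info('top');t=cv2.imread('pics/t2r.png')[...,::-1].copy();t0=cv2.imread('pics/top0.png')[...,::-1].copy()
print('slim top',dark(t,it,(.583,.196),.14,.045))
print('wide top',dark(t0,it,(.579,.056),.10,.055))
iw=r.camera_info('wrist');p=cv2.imread('pics/w2r.png')[...,::-1].copy()
print('slim wrist2',dark(p,iw,(.583,.196),.14,.045))
s=r.read_state();z=s['ee_pos'][2]-.0046
b=blob(cv2.morphologyEx(wood2(p),cv2.MORPH_CLOSE,np.ones((9,9))),(370,160))
b=cv2.convexHull(b)[:,0]
u=b[(b[:,1]<205)];print('held',circ(cast(iw,u,z)),b.min(0),b.max(0),len(u))
# wide canister in w1: camera shifted by tcp delta
i1=dict(iw);i1['origin']=iw['origin']+np.array([.5819,.1952,.2421])-s['ee_pos']
p1=cv2.imread('pics/w1.png')[...,::-1].copy()
print('wide wrist1',dark(p1,i1,(.579,.056),.10,.055))
E
```

```text
slim top ((array([0.58269817, 0.19290283]), np.float64(0.0314827990747078)), array([307, 146,  29,  30, 127], dtype=int32))
wide top ((array([0.58213129, 0.05679828]), np.float64(0.04372808641431753)), array([363, 143,  39,  40, 183], dtype=int32))
slim wrist2 ((array([0.58424509, 0.18727574]), np.float64(0.035028763456003455)), array([ 452,  178,  109,   71, 1961], dtype=int32))
held (array([0.55120332, 0.07151421]), np.float64(0.0247480292632568)) [300 143] [413 248] 16
wide wrist1 ((array([0.18578566, 0.00479236]), np.float64(0.43047665969121296)), array([128, 222,   1,   1,   1], dtype=int32))
```

Run:
```python
from h import *
from bench import r
iw=r.camera_info('wrist');p=cv2.imread('pics/w2r.png')[...,::-1].copy()
s=r.read_state();e=s['ee_pos'];z=e[2]-.0046
a=np.linspace(0,2*np.pi,400)
for dx in(-.005,0,.005):
    q=proj(iw,np.c_[e[0]+dx+.052*np.cos(a),e[1]+.052*np.sin(a),0*a+z]);print(dx,q.min(0),q.max(0))
h=cv2.cvtColor(p,cv2.COLOR_RGB2HSV);m=((h[...,0]>8)&(h[...,0]<24)&(h[...,1]>95)&(h[...,2]>100)).astype(np.uint8)
b=blob(cv2.morphologyEx(m,cv2.MORPH_OPEN,np.ones((3,3))),(290,200));hl=cv2.convexHull(b)[:,0]
u=hl[hl[:,1]<215];print(b.min(0),b.max(0),circ(cast(iw,u,z)))
i1=dict(iw);i1['origin']=iw['origin']+np.array([.5819,.1952,.2421])-e
p1=cv2.imread('pics/w1.png')[...,::-1].copy()
for lim in(55,70):
    try:print(dark(p1,i1,(.579,.056),.10,.055,lim))
    except Exception as x:print(x)
print('slim w1?',dark(p,iw,(.583,.192),.14,.034,45))
```

```text
-0.005 [218.35431168 132.04939311] [417.83973542 321.0775001 ]
0 [218.99826201 142.45662568] [417.11744453 328.90500934]
0.005 [219.63345211 152.71235655] [416.40546546 336.6335539 ]
[231 145] [413 248] (array([0.57899527, 0.05837886]), np.float64(0.05159785530017967))
((array([0.62275237, 0.04413931]), np.float64(0.01037730540771073)), array([148, 228,  24,  11,  88], dtype=int32))
((array([0.58604027, 0.05808059]), np.float64(0.047097967269329896)), array([ 125,  138,   96,  102, 2014], dtype=int32))
slim w1? ((array([0.58237664, 0.18999004]), np.float64(0.03251047072063774)), array([ 462,  178,   99,   71, 1772], dtype=int32))
```

Run:
```python
from h import *
from bench import r
i=r.camera_info('top');t=cv2.imread('pics/top0.png')[...,::-1].copy();t2=cv2.imread('pics/t2r.png')[...,::-1].copy()
for n,im,c,z in(('wide',t,(382,164),.09),('slim',t2,(322,160),.13)):
  for lim in(170,190,205):
    m=((im.min(2)>lim)).astype(np.uint8);k=np.zeros_like(m);cv2.circle(k,c,29,1,-1);m&=k
    cs,_=cv2.findContours(m,0,1)
    if not cs: continue
    b=cv2.convexHull(max(cs,key=lambda c:cv2.boundingRect(c)[2]))[:,0]
    print(n,lim,circ(cast(i,b,z)),b.min(0),b.max(0))
```

```text
wide 170 (array([0.58245936, 0.05586997]), np.float64(0.04927806760177674)) [360 142] [403 184]
wide 190 (array([0.58238011, 0.05586396]), np.float64(0.048872342510117385)) [360 142] [402 184]
wide 205 (array([0.58230815, 0.05601502]), np.float64(0.04838194883967123)) [361 143] [398 184]
slim 170 (array([0.58305551, 0.19285144]), np.float64(0.036512813577681894)) [304 147] [338 178]
slim 190 (array([0.58261923, 0.19319426]), np.float64(0.0358281420967289)) [305 147] [334 178]
slim 205 (array([0.58252865, 0.19295893]), np.float64(0.03548754780639862)) [305 152] [334 178]
```

Call:
{"name": "arm_command", "arguments": {
  "moves": [-0.2,0,1.5,0,-0.1,0,1.5,0,0,0,1.5,0,0,0,1.5,0,0,0,0.8,0,0,0,0.4,0,0,0,0.4,0,0,0,0.3,0,0,0,0,0]
}}

```text
time: 5.27
ee_pos: [0.5821, 0.0568, 0.1195]
eef_rot: [-0.001, 1.0, 0.0, 0.0]
ft_force: [-1.5, -0.1, -0.4]
width: 0.0281
grip_force: 30.0
```

Call:
{"name": "arm_command", "arguments": {
  "moves": [0,0,0.3,0,0,0,0.3,0,0,0,0.3,0,0,0,0.3,0,0,0,0,0],
  "squeeze": 45
}}

```text
time: 5.68
ee_pos: [0.5826, 0.0566, 0.1082]
eef_rot: [-0.0, 1.0, 0.0, 0.001]
ft_force: [-1.0, 0.6, 2.3]
width: 0.0284
grip_force: 45.0
```

Call:
{"name": "arm_command", "arguments": {
  "moves": [0,0,0.2,0,0,0,0.2,0,0,0,0,0]
}}

```text
time: 5.93
ee_pos: [0.5826, 0.0566, 0.1046]
eef_rot: [-0.0, 1.0, 0.0, 0.001]
ft_force: [-1.8, -0.2, 5.8]
width: 0.028
grip_force: 45.0
```

Call:
{"name": "arm_command", "arguments": {
  "moves": [0,0,0.2,0,0,0,0.2,0,0,0,0,0]
}}

```text
time: 6.18
ee_pos: [0.5833, 0.0567, 0.1045]
eef_rot: [-0.0, 1.0, 0.001, 0.002]
ft_force: [-17.8, -2.6, 41.4]
width: 0.0281
grip_force: 45.0
```

Call:
{"name": "arm_command", "arguments": {
  "moves": [0,0,-0.4,0,0,0,0,0]
}}

```text
time: 6.35
ee_pos: [0.5828, 0.0566, 0.1048]
eef_rot: [-0.0, 1.0, 0.0, 0.001]
ft_force: [0.5, 0.5, -0.6]
width: 0.0282
grip_force: 45.0
```

Call:
{"name": "arm_command", "arguments": {
  "moves": [0,0,0,0,0,0,0,0,0,0,0,0,0,0,-0.5,0,0,0,-1.5,0,0,0,-2.5,0,0,0,-3,0,0,0,-3,0,0,0,-2,0,0,0,0,0],
  "fingers": 75
}}

```text
time: 7.18
ee_pos: [0.584, 0.0567, 0.2336]
eef_rot: [-0.0, 1.0, 0.001, 0.003]
ft_force: [1.1, -1.0, -0.2]
width: 0.065
grip_force: 0.0
```

Call:
{"name": "arm_command", "arguments": {
  "moves": [1.5,-0.3,0,0,2.8,-0.7,0,0,2.8,-0.7,0,0,2.8,-0.7,0,0,2.8,-0.7,0,0,1.6,-0.5,1,0,1.0,0,2.5,0,0,0,3,0,0,0,3,0,0,0,1.5,0,0,0,0,0,0,0,0,0]
}}

```text
time: 8.18
ee_pos: [0.4286, 0.0203, 0.1183]
eef_rot: [-0.0, 1.0, -0.0, -0.001]
ft_force: [-0.8, -0.6, 0.4]
width: 0.0651
grip_force: 0.0
```

Run:
```python
from h import *
from bench import r
s=r.read_state();print(s['time'],s['ee_pos'],s['eef_rot'],s['ft_force'])
iw=r.camera_info('wrist');p=r.camera('wrist');cv2.imwrite('pics/w3.png',p[...,::-1])
it=r.camera_info('top');t=r.camera('top');cv2.imwrite('pics/t3.png',t[...,::-1])
print(proj(iw,[[.431,.02,.024],[.431,.02,.056]]))
b=blob(cv2.morphologyEx(wood2(t),cv2.MORPH_CLOSE,np.ones((3,3))),(390,173))
out=np.vstack([p[:260],np.hstack([t[100:270,200:440],r.camera('scene')[110:280,240:640]])]);cv2.imwrite('pics/m3.png',out[...,::-1])
```

```text
8.1833 [0.42858213 0.02029773 0.1182517 ] [-3.76877543e-04  9.99999552e-01 -2.25159547e-04 -8.38954811e-04] [-0.75613939 -0.57622356  0.44271148]
[[317.78608931 203.33031781]
 [317.72684875 215.09230512]]
```

View pics/m3.png

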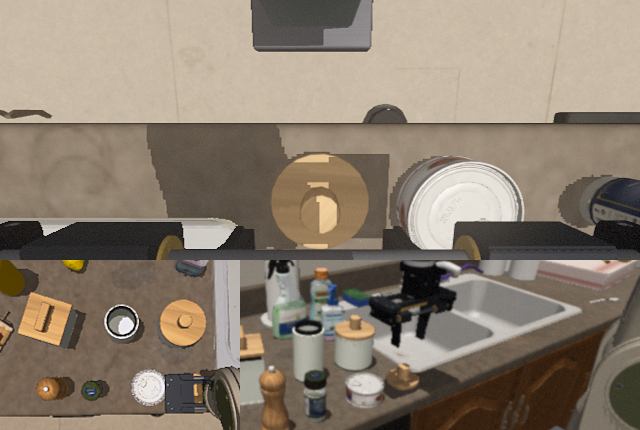

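The wide lid lies home on its canister. The slim lid is centred at about (320,202) in the wrist view, 2 px right of the prediction. Descending to its knob.

Call:
{"name": "arm_command", "arguments": {
  "moves": [-0.2,0.1,1.5,0,0,0,2,0,0,0,2,0,0,0,1.5,0,0,0,1.0,0,0,0,0.5,0,0,0,0.4,0,0,0,0,0]
}}

```text
time: 9.0
ee_pos: [0.4314, 0.0215, 0.0297]
eef_rot: [-0.0, 1.0, 0.0, 0.0]
ft_force: [-0.4, -0.2, 0.1]
width: 0.0656
grip_force: 0.0
```

Call:
{"name": "arm_command", "arguments": {
  "moves": [0,0,0,0,0,0,0,0,0,0,0,0,0,0,0,0,0,0,0,0,0,0,0,0,0,0,0,0],
  "fingers": 0,
  "squeeze": 30
}}

```text
time: 9.58
ee_pos: [0.4311, 0.0214, 0.0296]
eef_rot: [-0.0, 1.0, 0.0, 0.0]
ft_force: [0.8, -0.4, 0.8]
width: 0.0284
grip_force: 30.0
```

Call:
{"name": "arm_command", "arguments": {
  "moves": [0,0,-0.5,0,0,0,-1.5,0,0,0,-3,0,0,0,-3.5,0,0,0,-3.5,0,0,0,-3,0,0,0,-2,0,0,0,-1,0,0,0,0,0]
}}

```text
time: 10.33
ee_pos: [0.432, 0.0216, 0.2114]
eef_rot: [-0.0, 1.0, 0.0, 0.002]
ft_force: [0.4, -0.3, -1.3]
width: 0.028
grip_force: 30.0
```

Call:
{"name": "arm_command", "arguments": {
  "moves": [-1.2,1.3,0,0,-2,2.3,0,0,-2,2.3,0,0,-2,2.3,0,0,-2,2.3,0,0,-2,2.3,0,0,-2,2.3,0,0,-1.2,1.3,0,0,-0.7,0.8,0,0,0,0,0,0,0,0,0,0]
}}

```text
time: 11.25
ee_pos: [0.5812, 0.1932, 0.2073]
eef_rot: [-0.001, 1.0, -0.001, -0.002]
ft_force: [0.2, -0.5, -1.7]
width: 0.0281
grip_force: 30.0
```

Run:
```python
from h import *
from bench import r
s=r.read_state();e=s['ee_pos'];print(s['time'],e,s['eef_rot'],s['ft_force'],s['width'])
iw=r.camera_info('wrist');p=r.camera('wrist');cv2.imwrite('pics/w4.png',p[...,::-1])
h=cv2.cvtColor(p,cv2.COLOR_RGB2HSV);m=((h[...,0]>8)&(h[...,0]<24)&(h[...,1]>95)&(h[...,2]>100)).astype(np.uint8)
m=cv2.morphologyEx(m,cv2.MORPH_OPEN,np.ones((3,3)));a=np.linspace(0,2*np.pi,400);z=e[2]-.0056
q=proj(iw,np.c_[e[0]+.039*np.cos(a),e[1]+.039*np.sin(a),0*a+z]);print('pred',q.min(0),q.max(0))
for c in((290,200),(300,190),(318,185),(340,200)):
    b=blob(m,c)
    if b is None:continue
    hl=cv2.convexHull(b)[:,0];u=hl[hl[:,1]<212];print(c,b.min(0),b.max(0),circ(cast(iw,u,z)))
# slim top rim from t3 again
t=cv2.imread('pics/t3.png')[...,::-1].copy();it=r.camera_info('top')
print(dark(t,it,(.583,.194),.14,.045))
out=np.vstack([p[:280],r.camera('scene')[70:330]]);cv2.imwrite('pics/m4.png',out[...,::-1])
```

```text
11.25 [0.58115988 0.19320952 0.20726085] [-5.79355017e-04  9.99998376e-01 -7.88191452e-04 -1.51385819e-03] [ 0.17830345 -0.5334939  -1.7352961 ] 0.02805463227171642
pred [244.34188103 168.51619865] [391.97291167 307.51972159]
(290, 200) [248 173] [385 248] (array([0.57852738, 0.19300686]), np.float64(0.0375357260925199))
(300, 190) [248 173] [385 248] (array([0.57852738, 0.19300686]), np.float64(0.0375357260925199))
(318, 185) [248 173] [385 248] (array([0.57852738, 0.19300686]), np.float64(0.0375357260925199))
(340, 200) [248 173] [385 248] (array([0.57852738, 0.19300686]), np.float64(0.0375357260925199))
((array([0.58265648, 0.19285472]), np.float64(0.03151993772739444)), array([307, 146,  29,  30, 129], dtype=int32))
```

View pics/m4.png

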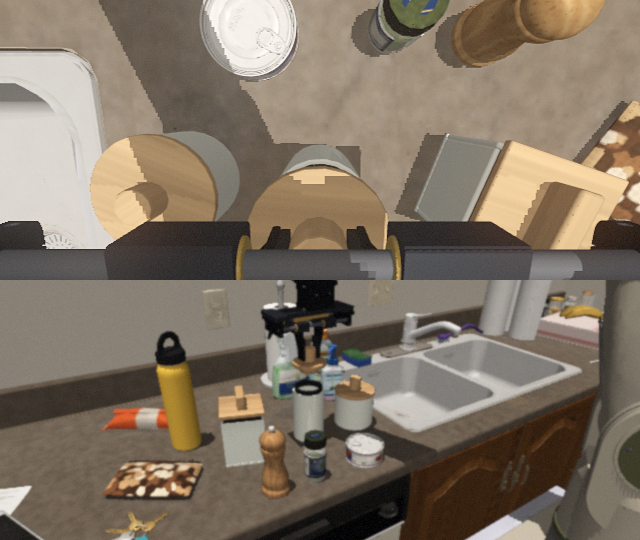

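The slim lid hangs straight over the slim canister, centred at about (318,205). Lowering.

Call:
{"name": "arm_command", "arguments": {
  "moves": [-0.2,0.1,0.8,0,0,0,1.2,0,0,0,1.0,0,0,0,0.5,0,0,0,0.4,0,0,0,0.3,0,0,0,0.3,0,0,0,0,0]
}}

```text
time: 12.02
ee_pos: [0.5838, 0.1945, 0.1641]
eef_rot: [-0.0, 1.0, -0.0, -0.0]
ft_force: [-0.4, 0.8, -1.7]
width: 0.0281
grip_force: 30.0
```

Call:
{"name": "arm_command", "arguments": {
  "moves": [0,0,0.3,0,0,0,0.3,0,0,0,0.3,0,0,0,0,0],
  "squeeze": 45
}}

```text
time: 12.35
ee_pos: [0.584, 0.1945, 0.1553]
eef_rot: [-0.0, 1.0, 0.0, 0.0]
ft_force: [0.4, 0.0, -0.8]
width: 0.0281
grip_force: 45.0
```

Call:
{"name": "arm_command", "arguments": {
  "moves": [0,0,0.3,0,0,0,0.3,0,0,0,0.2,0,0,0,0,0]
}}

```text
time: 12.68
ee_pos: [0.5842, 0.1946, 0.1483]
eef_rot: [-0.0, 1.0, 0.0, 0.0]
ft_force: [-1.3, -0.2, 3.9]
width: 0.0285
grip_force: 45.0
```

Call:
{"name": "arm_command", "arguments": {
  "moves": [0,0,0.2,0,0,0,0.2,0,0,0,0,0]
}}

```text
time: 12.93
ee_pos: [0.5848, 0.1948, 0.1457]
eef_rot: [-0.0, 1.0, 0.001, 0.001]
ft_force: [-4.1, -1.0, 14.0]
width: 0.0281
grip_force: 45.0
```

Call:
{"name": "arm_command", "arguments": {
  "moves": [0,0,0.2,0,0,0,0,0]
}}

```text
time: 13.1
ee_pos: [0.5857, 0.195, 0.1457]
eef_rot: [-0.0, 1.0, 0.001, 0.002]
ft_force: [-6.7, -1.8, 25.7]
width: 0.0284
grip_force: 45.0
```

Call:
{"name": "arm_command", "arguments": {
  "moves": [0,0,-0.5,0,0,0,0,0]
}}

```text
time: 13.27
ee_pos: [0.5844, 0.1947, 0.1477]
eef_rot: [-0.0, 1.0, 0.0, 0.001]
ft_force: [0.5, 0.0, -1.4]
width: 0.0277
grip_force: 45.0
```

Call:
{"name": "arm_command", "arguments": {
  "moves": [0,0,0,0,0,0,0,0,0,0,0,0,0,0,-0.5,0,0,0,-1.5,0,0,0,-2.5,0,0,0,-2.0,0,0,0,-1,0,0,0,0,0],
  "fingers": 75
}}

```text
time: 14.02
ee_pos: [0.5851, 0.1949, 0.2241]
eef_rot: [-0.0, 1.0, 0.001, 0.002]
ft_force: [-0.5, -0.4, 0.5]
width: 0.0647
grip_force: 0.0
```

Call:
{"name": "arm_command", "arguments": {
  "moves": [-0.2,1.5,0,0,-0.2,3,0,0,-0.2,3,0,0,-0.2,3,0,0,0,3,0,0,0,2,0,0,0,1.0,0,0,0,0,0,6,0,0,0,6,0,0,0,6,0,0,0,0,0,0,0,0]
}}

```text
time: 15.02
ee_pos: [0.5916, 0.3591, 0.2206]
eef_rot: [0.155, 0.988, -0.001, -0.0]
ft_force: [0.3, -0.5, 0.8]
width: 0.0651
grip_force: 0.0
```

Run:
```python
from h import *
from bench import r
s=r.read_state();e=s['ee_pos'];print(s['time'],e,s['eef_rot'],s['ft_force'],s['width'])
iw=r.camera_info('wrist');p=r.camera('wrist')
t=r.camera('top')
print('tcp at z.162',proj(iw,[[e[0],e[1],.162],[e[0],e[1],.13]]))
out=np.vstack([p[:270],np.hstack([r.camera('scene')[110:310,200:440],t[100:300,60:460]])]);cv2.imwrite('pics/m5.png',out[...,::-1])
```

```text
15.0167 [0.59164463 0.35912782 0.22055123] [ 1.54656446e-01  9.87968062e-01 -5.93123699e-04 -3.73793816e-04] [ 0.29046293 -0.47330708  0.7678777 ] 0.06514617518452967
tcp at z.162 [[318.06527238 213.16615474]
 [318.12330536 201.39994388]]
```

View pics/m5.png

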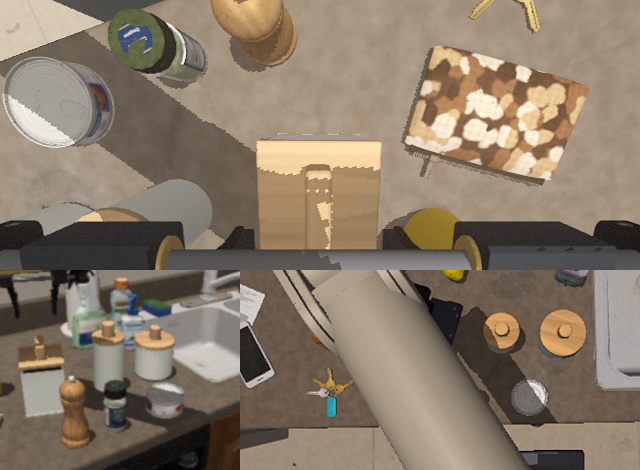

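The square handle is at column 318, aligned with the fingers. Both round lids appear seated. Descending on the handle.

Call:
{"name": "arm_command", "arguments": {
  "moves": [0,0,1.5,0,0,0,2,0,0,0,2,0,0,0,1.5,0,0,0,1.0,0,0,0,0.6,0,0,0,0,0]
}}

```text
time: 15.75
ee_pos: [0.5914, 0.3592, 0.1344]
eef_rot: [0.156, 0.988, -0.001, -0.001]
ft_force: [-1.3, -0.5, -0.1]
width: 0.0653
grip_force: 0.0
```

Call:
{"name": "arm_command", "arguments": {
  "moves": [0,0,0,0,0,0,0,0,0,0,0,0,0,0,0,0,0,0,0,0,0,0,0,0,0,0,0,0,0,0,0,0],
  "fingers": 0,
  "squeeze": 45
}}

```text
time: 16.42
ee_pos: [0.5918, 0.3596, 0.1356]
eef_rot: [0.156, 0.988, 0.0, 0.0]
ft_force: [-0.2, -0.2, -0.5]
width: 0.0197
grip_force: 0.0
```

Call:
{"name": "arm_command", "arguments": {
  "moves": [0,0,0.3,0,0,0,0.3,0,0,0,0.3,0,0,0,0,0]
}}

```text
time: 16.75
ee_pos: [0.592, 0.3596, 0.1271]
eef_rot: [0.156, 0.988, 0.0, 0.0]
ft_force: [-0.4, -1.5, 3.3]
width: 0.0173
grip_force: 45.0
```

Call:
{"name": "arm_command", "arguments": {
  "moves": [0,0,0.2,0,0,0,0.2,0,0,0,0,0]
}}

```text
time: 17.0
ee_pos: [0.5921, 0.3597, 0.1253]
eef_rot: [0.156, 0.988, 0.001, 0.0]
ft_force: [-7.7, -4.4, 18.8]
width: 0.0182
grip_force: 45.0
```

Call:
{"name": "arm_command", "arguments": {
  "moves": [0,0,0.2,0,0,0,0,0]
}}

```text
time: 17.17
ee_pos: [0.5922, 0.3597, 0.1253]
eef_rot: [0.156, 0.988, 0.001, 0.001]
ft_force: [-13.0, -7.4, 30.6]
width: 0.0175
grip_force: 45.0
```

Call:
{"name": "arm_command", "arguments": {
  "moves": [0,0,-0.3,0,0,0,0,0]
}}

```text
time: 17.33
ee_pos: [0.5922, 0.3598, 0.1253]
eef_rot: [0.156, 0.988, 0.001, 0.001]
ft_force: [-4.7, -1.9, 11.9]
width: 0.0178
grip_force: 45.0
```

Call:
{"name": "arm_command", "arguments": {
  "moves": [0,0,0,0,0,0,0,0,0,0,0,0,0,0,0,0,0,0,-1.5,0,0,0,-2.5,0,0,0,-2.5,0,0,0,-3,0,0,0,-2,0,0,0,0,0],
  "fingers": 75
}}

```text
time: 18.17
ee_pos: [0.5934, 0.3604, 0.2438]
eef_rot: [0.156, 0.988, 0.002, 0.003]
ft_force: [0.8, -0.3, 0.3]
width: 0.0644
grip_force: 0.0
```

Call:
{"name": "arm_command", "arguments": {
  "moves": [3,1,0,0,3,2,0,0,3,2,0,0,3,2,0,0,3,2,0,0,0,0,0,0,0,0,0,0]
}}

```text
time: 18.75
ee_pos: [0.4742, 0.4937, 0.2373]
eef_rot: [0.154, 0.988, -0.0, -0.001]
ft_force: [1.5, -1.0, -0.2]
width: 0.0655
grip_force: 0.0
```

Run:
```python
from h import *
from bench import r
s=r.read_state();print(s['time'],s['ee_pos'])
c=r.camera('scene');t=r.camera('top')
a=cv2.resize(c[130:270,210:390],None,fx=4,fy=4,interpolation=cv2.INTER_NEAREST)
cv2.imwrite('pics/m6.png',a[...,::-1]);cv2.imwrite('pics/t6.png',t[...,::-1])
```

```text
18.75 [0.47424621 0.49369864 0.23728113]
```

View pics/m6.png

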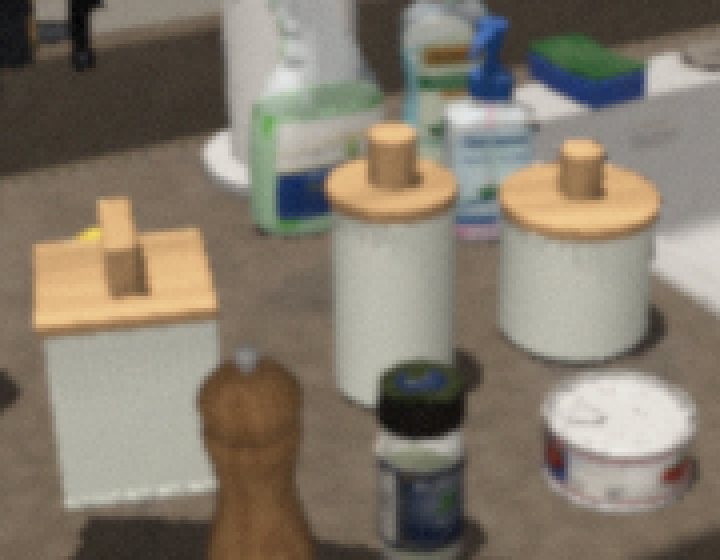

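All three flanges lie on the rims with no black showing. The slim lid rose a little with the fingers when I backed off before releasing, so I'll confirm it with a light press on its knob.

Call:
{"name": "arm_command", "arguments": {
  "moves": [-1,-1.2,0,0,-2.1,-2.7,0,0,-2.1,-2.7,0,0,-2.1,-2.7,0,0,-2.1,-2.7,0,0,-2.1,-2.7,0,0,-2.1,-2.7,0,0,-2.1,-2.7,0,0,-2.1,-2.7,0,0,-1.2,-1.5,0,0,-0.5,-0.9,0,0,0,0,0,0],
  "fingers": 0
}}

```text
time: 19.85
ee_pos: [0.5857, 0.1868, 0.2387]
eef_rot: [0.159, 0.987, -0.0, 0.0]
ft_force: [-0.1, -0.8, 0.1]
width: 0.0012
grip_force: 0.0
```

Call:
{"name": "arm_command", "arguments": {
  "moves": [0,0,1.5,0,0,0,2,0,0,0,1.5,0,0,0,0.7,0,0,0,0.3,0,0,0,0,0]
}}

```text
time: 20.35
ee_pos: [0.5842, 0.1922, 0.1783]
eef_rot: [0.156, 0.988, 0.0, -0.0]
ft_force: [0.2, 0.6, 0.3]
width: 0.0004
grip_force: 0.0
```

Call:
{"name": "arm_command", "arguments": {
  "moves": [0,0.2,0.3,0,0,0,0.2,0,0,0,0.2,0,0,0,0.2,0,0,0,0,0]
}}

```text
time: 20.77
ee_pos: [0.5866, 0.1941, 0.1725]
eef_rot: [0.156, 0.988, 0.001, 0.002]
ft_force: [-5.2, -0.9, 15.9]
width: 0.0005
grip_force: 8.1
```

Call:
{"name": "arm_command", "arguments": {
  "moves": [0,0,-0.5,0,0,0,-1.5,0,0,0,-3,0,0,0,-3,0,0,0,0,0,0,0,0,0]
}}

```text
time: 21.27
ee_pos: [0.5863, 0.1937, 0.2517]
eef_rot: [0.156, 0.988, 0.001, 0.002]
ft_force: [0.1, -1.1, -1.2]
width: 0.0004
grip_force: 0.0
```

Run:
```python
from bench import r
s=r.read_state();print(s['time'],s['ee_pos'],s['ft_force'])
print(r.close_job())
```

```text
21.2667 [0.58626892 0.19374929 0.2516697 ] [ 0.06544389 -1.14809267 -1.20374265]
the job is handed in; nothing more can be done
None
```

All three lids are on their own canisters and were pressed down to a hard stop with no gasket showing, everything is released, and the job was handed in at 21.3 s (no verdict was returned).

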